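# Load a module into the wire bonder's workholder with cross-lock tweezers

### The job

With the cross-lock tweezers from their rest, pick up the brass block module from the parts tray (squeeze the tweezers open, put them around it, let them close). Set it down at the open end of the bonder's workholder, slide it in under the sprung hold-down until it is home on the end stop and press it there lightly, about 4 N more than the slide itself takes. Squeeze to let go, lay the tweezers back on their rest; touch the module only with the tweezers and leave the other things alone.

Things in the scene. Friction and masses are not known exactly. Their poses are not given: they have to be found in the camera images.
- tweezers: Steel cross-lock tweezers, 155 mm, lying level in their rest, tips to +x and bent down, z up, tail end at x -91. Origin: midway between two ribbed brown fibre grip scales (34 long, 14 high, centred at z 0). Width over the scales (y): 28 mm shut, 20.6 on the 12 mm module, 15.4 fully open (jaws 21 mm apart). Up to 14 N a side leaves them shut, opening takes 15 to 24 N, over 40 N damages them.
- jaw_tip (a point): Midway between the tweezers' jaws: 56 mm ahead (+x) of their origin and 26 mm below. Each serrated jaw is 10 mm long (x), 6 high, 2.6 thick. Squeezing the scales parts the jaws; easing off lets the spring close them. On the module they grip with 12 N less 0.6 N per N still on a scale: keep a light hold (about 8 N a side) to carry it. Ease off in steps: let go at once, they may spring out of hold.
- tweezers_rest: Aluminium rest, fixed: base plate 130 x 56 x 5 mm, two notched saddles, 5 mm thick, at x -58 and +24. Saddle floors at 41.5 mm, cheeks to 49.5 mm, notches 17 mm (rear) and 27 mm (front) wide. Origin under the base at the place of the tweezers' origin, x towards their tips. At rest the tweezers' origin lies 46 mm above it, at y 0 and x within 4 mm.
- module: Plain brass block module, 30 (x) x 12 (y) x 10 mm high, about 22 g, small chips on top. Origin: centre of its underside, x along its length, z up. Either end may go in first. It stands in one of the tray's three lanes, 46 mm apart. Best gripped across its 12 mm sides with the jaw middle 8 mm above its underside (5 mm of side left free below for the guides) and about 4 mm behind its centre.
- tray: Grey parts tray, fixed, 110 x 140 x 8 mm, flat top with three marked lanes along x. Origin: centre of its underside.
- workholder: Workholder on the bonder's round stage (160 mm across), fixed. Origin under the stage's centre, z up, x = sliding direction. Aluminium block, top face at 46 mm, x -52 to 52, y -23 to 23. On it two guides 3 mm high, 14.4 apart, x 10 to 34, flaring mouth x 0 to 10. Above their middle a 5 mm wide sprung leaf: lip from x 10 (14 mm over the block) falling to its nose at x 27 (8.4 mm over the block).
- end_stop: Steel end stop fixed on the workholder block, 8 x 22 x 7 mm high; origin: centre of its underside, its face 4 mm towards -x. Pushing the module under the leaf peaks at 3 to 6 N about 8 to 11 mm before home; then sliding takes 1 to 4 N until this stop is met. The push on the stop is what comes on top: 2 N for 0.3 s is needed, over 6.5 N marks the module. The leaf then holds it.
- seat (a point): Where the centre of the module's underside belongs when it is home against the end stop: on the block's top face, midway between the guides, 15 mm before the stop's face. Its x axis is the workholder's.
- set_down (a point): Free spot on the block's top face before the guides' mouth, 35 mm before the seat in the sliding direction: set the module down with its underside's centre here, lengthwise along the workholder's x.
- flat_package: White square ceramic package, 22 x 22 x 4 mm, in another tray lane; bystander. Origin: centre of its underside.
- round_can: Round metal can package, 15 mm flange, 8 mm high, in another tray lane; bystander. Origin: centre of its underside.
- wire_spool: Aluminium bond-wire spool, 50 mm across, 28 mm high, standing on the table; bystander. Origin: centre of its underside.

How it is judged:
By the outcome, as a careful person would: the job done as asked, in the order asked, and still so for the second after the job is handed in, with the robot touching nothing.
It also fails if it takes over 72 s, if anything falls off the work surface, if the arm or the gripper's body presses on something with over 40 N, if the wrist force passes 120 N, or if a joint passes its speed limit or range.

### The arm

A 6-joint arm with a two-finger parallel gripper is mounted at the origin on the work surface. World frame = base frame: x ahead of the robot, y to its left, z up, the work surface at z = 0. Lengths are in mm, angles in rad, forces in N, time in s.
With the tool pointing down it reaches from about 400 to 925 mm from the base axis. Payload 12.5 kg.
Tool frame: the origin (TCP) lies at the centre of the arm's flange, where the gripper is bolted on; the fingertips stand 190 mm ahead of it and the grasp point (between the pads) lies 171 mm ahead of it; z points along the fingers, y is the line along which they close (so a half turn about z gives the same grasp; the last joint's range is limited). The gripper opens to 95 mm and grips with 3 to 60 N. Pads are 20 mm wide; open, the fingers measure 119 mm over their backs; the gripper's body (75 mm by 180 mm) begins 59 mm behind the grasp point.
Start: joints at [-1.269, 0.491, 1.559, -0, 1.092, -0.106], TCP at [247.888, -573.739, 404.761] pointing down, gripper open.
Joint ranges: [-3.1, 3.1], [-0.84, 2.19], [0.05, 2.79], [-1.13, 4.28], [0.06, 2.93], [-2.69, 2.69]. Speed limits (rad/s): [2.22, 2.22, 2.79, 3.14, 3.14, 3.14].

### API

Orientations are given as [roll, pitch, yaw] about the fixed x, y, z axes, in that order (R = Rz(yaw) Ry(pitch) Rx(roll)).
In Python, from cell import env, read_camera, search_frame, cut_out gives the robot as it stands. The module is installed in compiled form; this text tells all that it offers.
- The arm moves only by the tool move_arm, never from a script. Its argument "commands" is a list of rows, each a list of 3 entries, a list of its own where there are three numbers: the shift along the world's x, y, z normalised to -1 to 1, where 1 is 0.03 m, then the turn about the world's z normalised to -1 to 1, where 1 is 0.08 rad, then the opening, from -1 (shut) to 1 (fully open), so that 0 is half open. A call has 1 to 20 rows; each row shifts and turns the commanded pose from where the row before left it; what a row does not reach is not made up. A row lasts 1/12 s, in which the tool goes at most 41.7 mm and 7.16 degrees, less where a joint would pass 70% of its speed; a pose out of reach is approached as far as the arm can. A call with a number of a shift or a turn outside -1 to 1 is refused whole. A call with a gripper value outside its range is refused whole. The fingers move at their own pace and stop on an object; the grip force is fixed at half the most. Time passes only in rows, so rows that do not move let the fingers close. It gives the time, the measured TCP pose, the force, the opening and the grip force at its end, in the units of the state.
- env.state(): the state, without advancing time (a new reading comes with each control period).
- read_camera(name): name is "scene" or "top" or "wrist"; returns a dict with "image" (420x560x3 uint8, red, green, blue), "fx", "fy", "cx", "cy" (pixels), "rvec" (rotation vector, rad) and "tvec" (3), from world to camera coordinates, as OpenCV has them. Camera axes: x right, y down, z forward; pixel columns grow to the right and rows downward; lengths in mm; the calibration is good to about 2 mm. The wrist camera is an equidistant fisheye: a pixel r from the principal point sees the ray r / f radians off the axis. A picture is of the moment at which its call begins. There is no depth.
- env.job_done(): hands the job in; it is judged then, once.
Trained networks look in a picture, given as the dict that the camera call returned (one of the last four; its "shot" number tells which), for a name from the list of things; names that differ only in an ending like _2 or _b are one class to them, and where a whole thing is asked for, a point or a joint stands for the part that bears it (a point fixed in the world has none). Each returns a list of dicts, best first, with "confidence" (0 to 1); they miss things now and then, are a little off and sometimes report something else, mostly with a low value. They report only what shows in the picture. A call takes as long as a camera call.
- search_frame(thing, picture): "at" ([column, row] in pixels, amid what is visible of it).
- cut_out(thing, picture): "region" (420x560 bool, what is visible of it) and "at" ([column, row] in pixels, amid what is visible of it).
The state is a dict: "t": time; "joints": joint angles; "qvel": joint speeds; "tau": joint torques, N m; "eef_pos": TCP position; "tcp_rot": TCP orientation; "ft_force": force on the tool from outside, world axes, zero at the start; "moment": the same for the moment, N m; "opening": opening from 0.0 (shut) to 1.0 (fully open); "grip_force": force on a finger pad.
Only numpy, scipy, OpenCV 4.12 (cv2) and the standard library are available. Lean on these libraries where they do the work, as an engineer would, in place of code of your own. Each camera call takes 0.05 s, during which the arm holds its last target. There are 200 camera calls.

## Working session

There is one attempt and no reset: what is moved stays moved. The work goes in short steps, Python scripts to look and compute and a tool call to move; the robot and the scene stay as the last step left them, time stands still between calls to the robot, and variables do not carry over. Pictures are saved under pics/ and viewed, at most 15 in all, crops included, and the job is handed in when it is done.

Besides the shell and the picture viewer there is one more tool, called after ">>>" in YAML: its name, and indented under it one key for each argument. move_arm: Moves the arm, as the interface text tells. Its arguments: {"type":"object","properties":{"commands":{"type":"array","items":{"type":"array"}}},"required":["commands"]}

```bash
mkdir -p pics
cat > h.py <<'E'
import numpy as np, cv2
from cell import env, read_camera, search_frame, cut_out
def save(p,n): cv2.imwrite('pics/'+n, p["image"][:,:,::-1])
def ray(p,uv):
    R,_=cv2.Rodrigues(np.array(p["rvec"],float)); t=np.array(p["tvec"],float).ravel()
    a=np.array([(uv[0]-p["cx"])/p["fx"],(uv[1]-p["cy"])/p["fy"]])
    if p.get("_fish"):
        r=np.linalg.norm(a); d=np.array([*(a/max(r,1e-9)*np.sin(r)),np.cos(r)])
    else: d=np.array([*a,1.])
    return -R.T@t, R.T@d
def onz(p,uv,z):
    c,d=ray(p,uv); return c+d*(z-c[2])/d[2]
def cam(n):
    p=read_camera(n); p["_fish"]=(n=="wrist"); return p
E
python3 - <<'E'
from h import *
print(env.state())
a=cam("top");b=cam("scene");w=cam("wrist")
print([k for k in a], a["fx"],a["rvec"],a["tvec"],b["fx"],w["fx"])
im=np.hstack([a["image"],b["image"]]); 
save(a,"a.png");save(b,"b.png")
z={"tweezers":46,"tweezers_rest":5,"module":18,"tray":8,"workholder":46,"end_stop":53,"flat_package":12,"round_can":16,"wire_spool":28}
for n in z:
  for p,pn in((a,"top"),(b,"scene")):
    for d in search_frame(n,p)[:2]: print(n,pn,round(d["confidence"],2),np.round(d["at"]),np.round(onz(p,d["at"],z[n])))
E
```

```text
{'t': 0.0, 'joints': array([-1.26857887e+00,  4.91551156e-01,  1.55944990e+00,  2.06397741e-06,
        1.09170369e+00, -1.05596681e-01]), 'qvel': array([ 0.00055801,  0.00058363,  0.00142285,  0.00031213, -0.00016148,
        0.0007179 ]), 'tau': array([-1.20783579e-04, -6.12645078e+01, -2.58183450e+01,  6.93712919e-02,
        4.82155848e-02, -1.51676049e-04]), 'eef_pos': array([ 247.88967806, -573.70005527,  404.16669932]), 'tcp_rot': array([-3.14048695e+00, -1.19035321e-04,  4.07813124e-01]), 'ft_force': array([-0.02674825,  0.29137846,  0.20859597]), 'moment': array([ 0.00355594, -0.04707005,  0.03407319]), 'grip_force': 0.0, 'opening': 0.9958828814761294}
['image', 'fx', 'fy', 'cx', 'cy', 'rvec', 'tvec', 'shot', '_fish'] 394.2600589738876 [ 2.10830269 -2.12394762  0.17606983] [  3.53121921 613.53090623 785.27693567] 458.6854068448607 325.19226210127806
tweezers top 0.57 [431. 288.] [ 442. -309.   46.]
tweezers top 0.32 [300. 230.] [566. -40.  46.]
tweezers scene 0.66 [ 86. 311.] [ 445. -290.   46.]
tweezers_rest top 0.66 [420. 297.] [ 423. -298.    5.]
tweezers_rest scene 0.66 [ 87. 323.] [ 439. -301.    5.]
module top 0.57 [307. 231.] [568. -56.  18.]
module top 0.44 [252. 162.] [726.  67.  18.]
module scene 0.65 [228. 240.] [567. -59.  18.]
tray top 0.94 [308. 230.] [570. -58.   8.]
tray scene 0.72 [236. 252.] [588. -69.   8.]
tray scene 0.59 [315. 123.] [577. 275.   8.]
workholder top 0.82 [158. 231.] [566. 266.  46.]
workholder scene 0.78 [317. 123.] [592. 246.  46.]
flat_package top 0.65 [284. 227.] [577.  -4.  12.]
flat_package scene 0.54 [248. 225.] [579. -13.  12.]
round_can scene 0.42 [226. 266.] [ 588. -103.   16.]
wire_spool top 0.66 [253. 163.] [722.  65.  28.]
wire_spool scene 0.65 [339. 231.] [734.  51.  28.]
wire_spool scene 0.48 [317. 121.] [584. 265.  28.]
```

View pics/a.png

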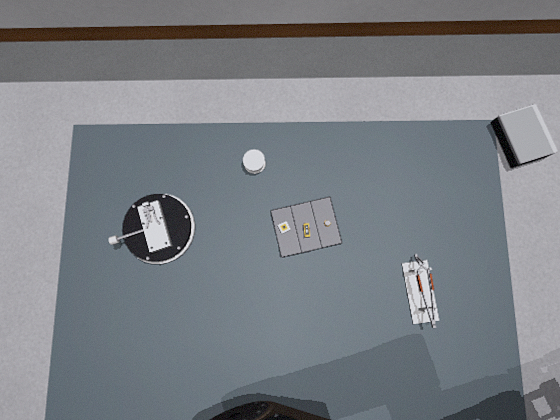

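View pics/b.png

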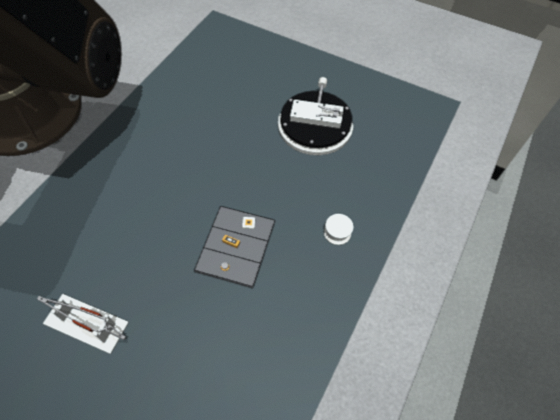

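The top view shows the workholder with its guides toward +x at (155,225), the tray at (306,227) with the module in the middle lane at (307,231), and the tweezers in their rest at (421,292) with tips up (+x). I'm going above the tweezers.

>>> move_arm:
  commands:
    - [[0.64,0.9,-0.2],-0.36,1]
    - [[0.64,0.9,-0.2],-0.36,1]
    - [[0.64,0.9,-0.2],-0.36,1]
    - [[0.64,0.9,-0.2],-0.36,1]
    - [[0.64,0.9,-0.2],-0.36,1]
    - [[0.64,0.9,-0.2],-0.36,1]
    - [[0.64,0.9,-0.2],-0.36,1]
    - [[0.64,0.9,-0.2],-0.36,1]
    - [[0.64,0.9,-0.2],-0.36,1]
    - [[0.64,0.9,-0.2],-0.36,1]
    - [[0,0,0],0,1]
    - [[0,0,0],0,1]
    - [[0,0,0],0,1]

```text
t: 2.13
eef_pos: [439.9, -304.0, 345.0]
tcp_rot: [3.141, -0.0, 0.121]
ft_force: [0.2, 0.3, -0.1]
opening: 1.001
grip_force: 0.0
```

Run:
```python
from h import *
s=env.state();print(s["t"],s["eef_pos"],s["tcp_rot"])
w=cam("wrist");save(cv2 and w,"w1.png")
np.save("w1.npy",{k:w[k] for k in w},allow_pickle=True)
for n,z in(("tweezers",46),("tweezers_rest",5),("jaw_tip",20)):
  for d in cut_out(n,w)[:2]:
    r=d["region"]; ys,xs=np.nonzero(r)
    P=np.array([onz(w,(x,y),z)[:2] for x,y in zip(xs,ys)])
    (c,sz,an)=cv2.minAreaRect(P.astype(np.float32))
    print(n,round(d["confidence"],2),np.round(d["at"]),np.round(c,1),np.round(sz,1),an)
```

```text
2.1333 [ 439.89300537 -303.9826193   344.95611598] [ 3.14110457e+00 -1.56929505e-04  1.20746262e-01]
tweezers 0.66 [286. 196.] [ 438.2 -298.1] [154.2  29.1] 5.933465003967285
tweezers 0.58 [280. 202.] [ 445.6 -299. ] [114.3  49. ] 7.3398261070251465
tweezers_rest 0.96 [277. 198.] [ 435.2 -299.1] [130.   56.4] 7.146511554718018
jaw_tip 0.58 [269. 198.] [ 430.6 -298.9] [168.6  32.7] 5.945351600646973
```

View pics/w1.png

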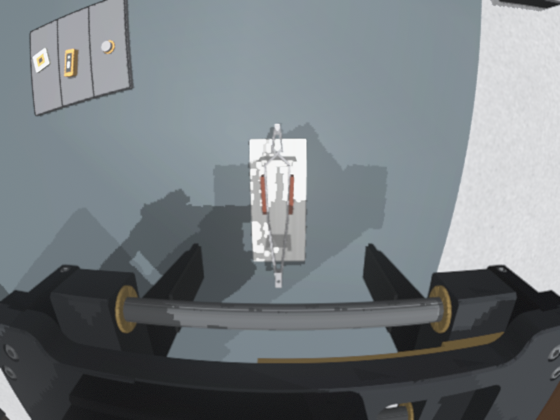

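The wrist view shows the tweezers in the rest, scales at (264,195) and (291,195), tips at (277,127). I'll measure the scales.

Run:
```python
from h import *
w=np.load("w1.npy",allow_pickle=True).item(); im=w["image"].astype(int)
m=((im[...,0]-im[...,2]>40)).astype(np.uint8); m[:150]=0;m[230:]=0;m[:,:240]=0;m[:,320:]=0
n,l,st,ce=cv2.connectedComponentsWithStats(m)
for i in range(1,n):
  if st[i,4]>20:
    ys,xs=np.nonzero(l==i); P=np.array([onz(w,(x,y),53)[:2] for x,y in zip(xs,ys)],np.float32)
    print(st[i],onz(w,ce[i],53),cv2.minAreaRect(P))
for uv in((277,124),(278,287)): print(onz(w,uv,46))
```

```text
[260 177   6  36 131] [ 452.8234865 -284.9617395   53.       ] ((452.689697265625, -284.9147644042969), (31.134428024291992, 3.2865633964538574), 9.604747772216797)
[289 177   5  30 105] [ 458.77678821 -308.61595202   53.        ] ((458.3258972167969, -308.6220703125), (25.602054595947266, 2.9464149475097656), 4.405246257781982)
[ 513.93649447 -289.86448053   46.        ]
[ 360.61495466 -308.63139567   46.        ]
```

>>> move_arm:
  commands:
    - [[0.4,0.233,-0.2],0,1]
    - [[0,0,-0.8],0,1]
    - [[0,0,-0.8],0,0.5]
    - [[0,0,-0.8],0,0]
    - [[0,0,-0.6],0,0]
    - [[0,0,0],0,-0.2]
    - [[0,0,0],0,-0.2]
    - [[0,0,0],0,-0.2]

```text
t: 3.0
eef_pos: [452.2, -297.0, 249.5]
tcp_rot: [3.141, -0.001, 0.12]
ft_force: [0.5, 0.0, 0.4]
opening: 0.638
grip_force: 0.0
```

Run:
```python
from h import *
w=cam("wrist");save(w,"w2.png");im=w["image"].astype(int)
m=((im[...,0]-im[...,2]>40)).astype(np.uint8); m[300:]=0
n,l,st,ce=cv2.connectedComponentsWithStats(m)
for i in range(1,n):
  if st[i,4]>40:
    ys,xs=np.nonzero(l==i); P=np.array([onz(w,(x,y),53)[:2] for x,y in zip(xs,ys)],np.float32)
    print(st[i],onz(w,ce[i],53),cv2.minAreaRect(P))
```

```text
[53 34 12 19 79] [ 573.82842347 -140.79941075   53.        ] ((573.9826049804688, -140.00148010253906), (8.73193073272705, 12.120491027832031), 80.04361724853516)
[  7  48  16  37 415] [562.27367631 -98.10787321  53.        ] ((562.7611083984375, -96.92743682861328), (25.958290100097656, 17.223087310791016), 5.277042388916016)
[261 243   6  36 121] [ 448.05282161 -285.83196706   53.        ] ((448.360595703125, -285.7552795410156), (23.318891525268555, 2.147737741470337), 10.05521297454834)
[301 242   6  37 120] [ 449.94170095 -309.578038     53.        ] ((451.51068115234375, -309.404052734375), (23.931842803955078, 2.325746774673462), 4.439804553985596)
[171 290  14  10 115] [ 415.67171681 -232.11625134   53.        ] ((415.9996643066406, -231.62283325195312), (6.907092571258545, 10.081451416015625), 10.611291885375977)
[382 290  14  10  85] [ 432.1123657  -368.81699605   53.        ] ((432.4928283691406, -369.4925231933594), (6.908262729644775, 9.452260971069336), 3.0501887798309326)
```

View pics/w2.png

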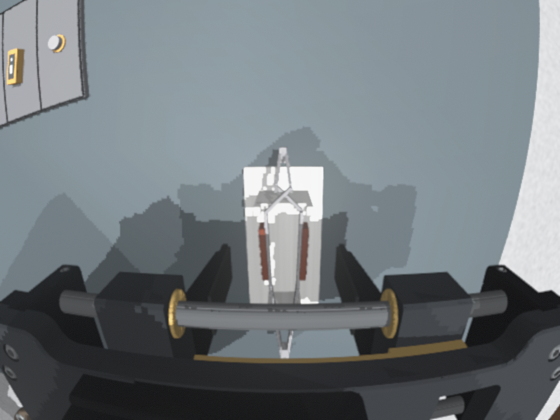

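Tweezers are centred between the fingers (scales at columns 264 and 304, fingers 225/340). Descend and close gently.

>>> move_arm:
  commands:
    - [[0,0,-0.6],0,-0.2]
    - [[0,-0.01,-0.48],0,-0.2]
    - [[0,0,0],0,-0.3]
    - [[0,0,0],0,-0.36]
    - [[0,0,0],0,-0.38]
    - [[0,0,0],0,-0.4]
    - [[0,0,0],0,-0.41]
    - [[0,0,0],0,-0.42]
    - [[0,0,0],0,-0.42]
    - [[0,0,0],0,-0.42]

```text
t: 3.88
eef_pos: [452.1, -297.3, 217.3]
tcp_rot: [3.14, -0.001, 0.12]
ft_force: [-1.0, -1.4, 6.9]
opening: 0.291
grip_force: 16.3
```

>>> move_arm:
  commands:
    - [[0,0,0.1],0,-0.42]
    - [[0,0,0.3],0,-0.42]
    - [[0,0,0.6],0,-0.42]
    - [[0,0,0.8],0,-0.42]
    - [[0,0,0.8],0,-0.42]
    - [[0,0,0],0,-0.42]
    - [[0,0,0],0,-0.42]

```text
t: 4.47
eef_pos: [451.8, -296.9, 295.8]
tcp_rot: [3.14, -0.002, 0.12]
ft_force: [-0.6, -0.5, -1.6]
opening: 0.29
grip_force: 14.1
```

Run:
```python
from h import *
w=cam("wrist");save(w,"w3.png");print(env.state()["ft_force"],env.state()["moment"])
```

```text
[ 0.34051831  0.44105981 -0.34078917] [ 0.0379528  -0.00700761  0.00306385]
```

View pics/w3.png

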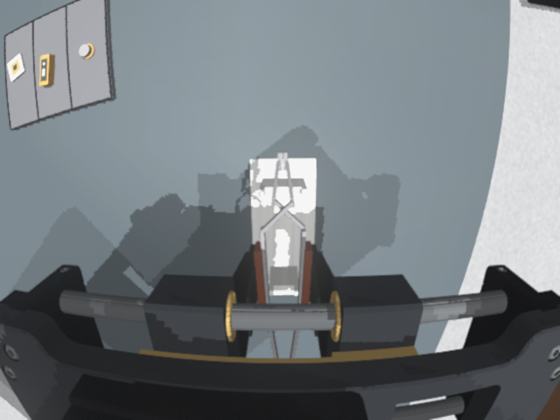

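The tweezers are held, jaws at (282,157), rest empty below. Moving above the tray.

>>> move_arm:
  commands:
    - [[0.08,0.3,0],0.1,-0.42]
    - [[0.16,0.6,0],0.1,-0.42]
    - [[0.2,0.8,0],0.15,-0.42]
    - [[0.2,0.8,0],0.15,-0.42]
    - [[0.2,0.8,0],0.15,-0.42]
    - [[0.2,0.8,0],0.15,-0.42]
    - [[0.2,0.8,0],0.15,-0.42]
    - [[0.2,0.8,0],0.15,-0.42]
    - [[0.2,0.8,0],0.1,-0.42]
    - [[0.16,0.6,0],0.1,-0.42]
    - [[0.1,0.3,0],0,-0.42]
    - [[0,0,0],0,-0.42]
    - [[0,0,0],0,-0.42]
    - [[0,0,0],0,-0.42]

```text
t: 5.68
eef_pos: [508.7, -75.7, 294.0]
tcp_rot: [-3.141, 0.001, 0.223]
ft_force: [1.0, 0.0, -0.4]
opening: 0.29
grip_force: 14.1
```

```bash
cat >> h.py <<'E'
def proj(p,X):
    R,_=cv2.Rodrigues(np.array(p["rvec"],float)); c=R@np.array(X,float)+np.array(p["tvec"],float).ravel()
    if p["_fish"]:
        r=np.hypot(c[0],c[1]); th=np.arctan2(r,c[2]); return np.array([p["cx"]+p["fx"]*th*c[0]/r,p["cy"]+p["fy"]*th*c[1]/r])
    return np.array([p["cx"]+p["fx"]*c[0]/c[2],p["cy"]+p["fy"]*c[1]/c[2]])
def jaw(s,dx=0,dz=0):
    y=s["tcp_rot"][2]; return s["eef_pos"]+np.array([(56+dx)*np.cos(y),(56+dx)*np.sin(y),-197+dz])
def reg(n,w,z,k=1):
  for d in cut_out(n,w)[:k]:
    ys,xs=np.nonzero(d["region"]); P=np.array([onz(w,(x,y),z)[:2] for x,y in zip(xs,ys)],np.float32)
    c,sz,an=cv2.minAreaRect(P); print(n,round(d["confidence"],2),np.round(d["at"]),"c",np.round(c,1),"size",np.round(sz,1),"ang",round(an,1))
E
python3 - <<'E'
from h import *
w=cam("wrist");s=env.state();save(w,"w4.png")
print("jaw pred",jaw(s),proj(w,jaw(s)))
reg("module",w,18,2);reg("tray",w,8);reg("tweezers",w,100);reg("jaw_tip",w,100)
a=cam("top");b=cam("scene")
for p in(a,b): reg("module",p,17);reg("tray",p,8)
E
```

```text
jaw pred [563.30455795 -63.51162273  97.12885221] [283.7801816  162.54805314]
module 0.89 [273. 137.] c [568.8 -55.1] size [29.2 11.1] ang 1.9
module 0.34 [266. 254.] c [460.8 -86.2] size [204.8  50.3] ang 12.2
tray 0.81 [287. 129.] c [577.7 -54.1] size [110.1 141. ] ang 12.8
tweezers 0.8 [267. 259.] c [501.2 -77. ] size [139.2  34.2] ang 11.6
jaw_tip 0.9 [299. 259.] c [501.2 -77.2] size [140.6  34.3] ang 12.2
tray 0.66 [282. 217.] c [616.3 -35.5] size [ 64.6 152.6] ang 33.9
module 0.55 [228. 239.] c [570.7 -57.8] size [29.5 13.9] ang 0.9
tray 0.64 [235. 251.] c [579.4 -55.5] size [112.7 143.8] ang 13.7
```

View pics/w4.png

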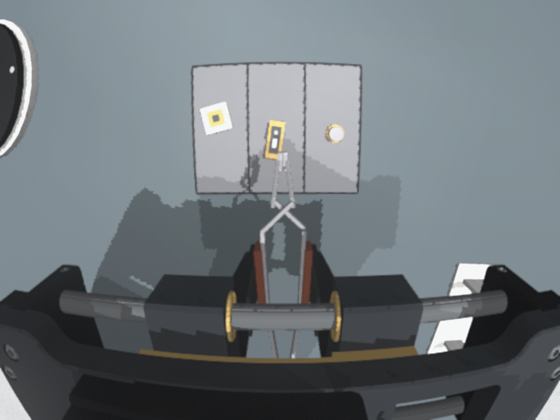

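The module stands in the middle lane at (275,139), about 11° off the tool's direction; jaws at (283,157) match the prediction. Aligning, squeezing open and descending partway.

>>> move_arm:
  commands:
    - [[0,0.1,0],-0.5,-0.42]
    - [[0,0.2,-0.2],-0.7,-0.42]
    - [[0,0.2,-0.4],-0.7,-0.46]
    - [[0,0.1,-0.4],-0.475,-0.5]
    - [[0,0.02,-0.4],0,-0.54]
    - [[0,0,-0.2],0,-0.58]
    - [[0,0,0],0,-0.62]
    - [[0,0,0],0,-0.65]
    - [[0,0,0],0,-0.67]
    - [[0,0,0],0,-0.67]
    - [[0,0,0],0,-0.67]

```text
t: 7.15
eef_pos: [508.9, -56.5, 246.9]
tcp_rot: [3.141, -0.001, 0.034]
ft_force: [-0.4, -0.1, -0.5]
opening: 0.17
grip_force: 25.5
```

Run:
```python
from h import *
w=cam("wrist");s=env.state();save(w,"w5.png")
print("jaw pred",jaw(s),proj(w,jaw(s)),proj(w,[564.8,-55.2,18]))
reg("module",w,18,2)
v=cv2.resize(w["image"][60:300,160:400],(720,720)) if 0 else cv2.resize(w["image"][60:260,160:400],(720,600))
cv2.imwrite("pics/w5c.png",v[:,:,::-1])
```

```text
jaw pred [564.88738073 -54.63248361  49.80822284] [282.91895564 162.87763736] [283.81460672 156.27522934]
module 0.91 [282. 147.] c [568.9 -55. ] size [29.9 11.8] ang 3.2
```

View pics/w5c.png

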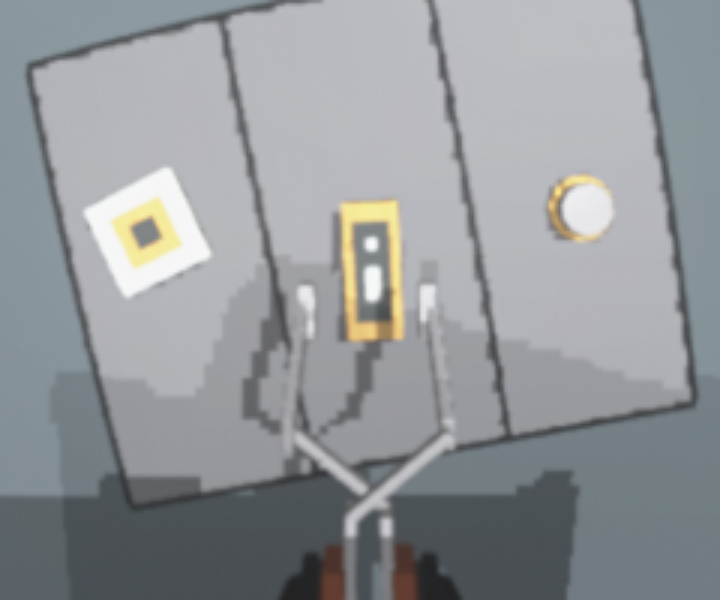

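Open jaws straddle the module (crop: jaws at 305 and 427, module 342–403). Descend and close in steps.

>>> move_arm:
  commands:
    - [[0,-0.057,-0.3],0.25,-0.67]
    - [[0,0,-0.4],0,-0.67]
    - [[0,0,-0.3],0,-0.67]
    - [[0,0,-0.13],0,-0.67]
    - [[0,0,0],0,-0.67]
    - [[0,0,0],0,-0.65]
    - [[0,0,0],0,-0.63]
    - [[0,0,0],0,-0.61]
    - [[0,0,0],0,-0.6]
    - [[0,0,0],0,-0.59]
    - [[0,0,0],0,-0.58]
    - [[0,0,0],0,-0.58]

```text
t: 8.25
eef_pos: [508.9, -58.2, 212.6]
tcp_rot: [3.141, -0.0, 0.054]
ft_force: [-1.3, 0.0, 0.6]
opening: 0.208
grip_force: 20.3
```

Run:
```python
from h import *
w=cam("wrist");s=env.state();print(s["opening"]*95,s["grip_force"],s["ft_force"])
v=cv2.resize(w["image"][60:260,160:400],(720,600))
cv2.imwrite("pics/w6c.png",v[:,:,::-1])
```

```text
19.998812597736944 20.353111624717712 [ 0.18679877 -0.0226839   0.01967621]
```

>>> move_arm:
  commands:
    - [[0,0,0],0,-0.575]
    - [[0,0,0],0,-0.57]
    - [[0,0,0],0,-0.567]
    - [[0,0,0],0,-0.564]
    - [[0,0,0],0,-0.564]
    - [[0,0,0],0,-0.564]

```text
t: 8.8
eef_pos: [508.9, -58.2, 212.4]
tcp_rot: [3.141, -0.0, 0.054]
ft_force: [-0.4, -0.6, 0.1]
opening: 0.216
grip_force: 6.3
```

>>> move_arm:
  commands:
    - [[0,0,0],0,-0.565]
    - [[0,0,0.1],0,-0.565]
    - [[0,0,0.3],0,-0.565]
    - [[0,0,0.5],0,-0.565]
    - [[0,0,0.5],0,-0.565]
    - [[0,0,0.5],0,-0.565]
    - [[0,0,0.5],0,-0.565]
    - [[0,0,0.4],0,-0.565]
    - [[0,0,0.2],0,-0.565]
    - [[0,0,0],0,-0.565]

```text
t: 9.63
eef_pos: [508.9, -58.1, 304.0]
tcp_rot: [3.141, -0.002, 0.054]
ft_force: [0.1, -0.5, -0.9]
opening: 0.219
grip_force: 7.4
```

Run:
```python
from h import *
w=cam("wrist");s=env.state();print(s["opening"]*95,s["grip_force"],s["ft_force"],jaw(s))
v=cv2.resize(w["image"][60:260,160:400],(720,600))
cv2.imwrite("pics/w7c.png",v[:,:,::-1])
reg("module",w,jaw(s)[2]+2)
a=cam("top")
reg("workholder",a,46);reg("end_stop",a,53)
```

```text
21.20214643319595 7.355599924921989 [-1.12886037 -0.85734401 -0.66541135] [564.70993589 -55.09223053 106.08437787]
module 0.62 [281. 153.] c [569.1 -54.4] size [30.4 11.6] ang 1.9
workholder 0.66 [160. 231.] c [574.  268.2] size [164.2 150.8] ang 63.3
```

View pics/w7c.png

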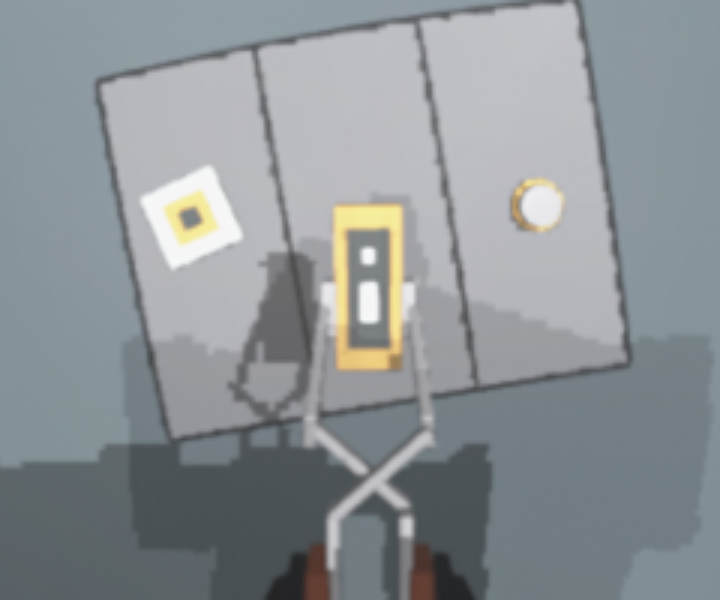

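The module is held in the jaws (crop: 335–402, jaws at 328/408) with its length along the tweezers. On to the workholder.

>>> move_arm:
  commands:
    - [[0,0.2,0.1],0.1,-0.565]
    - [[-0.03,0.4,0.1],0.2,-0.565]
    - [[-0.06,0.6,0.1],0.2,-0.565]
    - [[-0.06,0.8,0.1],0.2,-0.565]
    - [[-0.06,0.8,0.1],0.2,-0.565]
    - [[-0.06,0.8,0.1],0.2,-0.565]
    - [[-0.06,0.8,0.1],0.2,-0.565]
    - [[-0.06,0.8,0.1],0.2,-0.565]
    - [[-0.06,0.8,0.1],0.2,-0.565]
    - [[-0.06,0.8,0.1],0.2,-0.565]
    - [[-0.06,0.8,0],0.2,-0.565]
    - [[-0.06,0.8,0],0.2,-0.565]
    - [[-0.06,0.7,0],0.1,-0.565]
    - [[0,0.5,0],0.1,-0.565]
    - [[0,0.3,0],0,-0.565]
    - [[0,0.1,0],0,-0.565]
    - [[0,0,0],0,-0.565]
    - [[0,0,0],0,-0.565]
    - [[0,0,0],0,-0.565]

```text
t: 11.47
eef_pos: [488.2, 241.2, 332.4]
tcp_rot: [3.141, 0.0, 0.253]
ft_force: [-1.1, 0.4, -0.3]
opening: 0.221
grip_force: 7.4
```

Run:
```python
from h import *
w=cam("wrist");s=env.state();print(s["t"],s["eef_pos"],s["tcp_rot"][2],jaw(s),proj(w,jaw(s)))
np.save("w8.npy",w,allow_pickle=True)
reg("module",w,jaw(s)[2]+2);reg("workholder",w,46,2);reg("end_stop",w,53,2)
b=cam("scene");reg("end_stop",b,53);reg("workholder",b,46)
v=cv2.resize(w["image"][30:260,120:420],(780,598))
cv2.imwrite("pics/w8c.png",v[:,:,::-1])
```

```text
11.5167 [488.29838744 241.15136196 332.4698902 ] 0.2528364790912194 [542.51796649 255.15983253 135.4698902 ] [283.44081579 162.40601541]
module 0.6 [279. 155.] c [545.8 256.8] size [30.9 12.7] ang 12.9
workholder 0.83 [267. 102.] c [572. 278.] size [143.1 149.9] ang 59.8
end_stop 0.49 [270.  52.] c [611.6 288.6] size [ 9.2 22.2] ang 17.5
workholder 0.81 [318. 120.] c [578.3 254.7] size [162.3 186.7] ang 56.9
```

View pics/w8c.png

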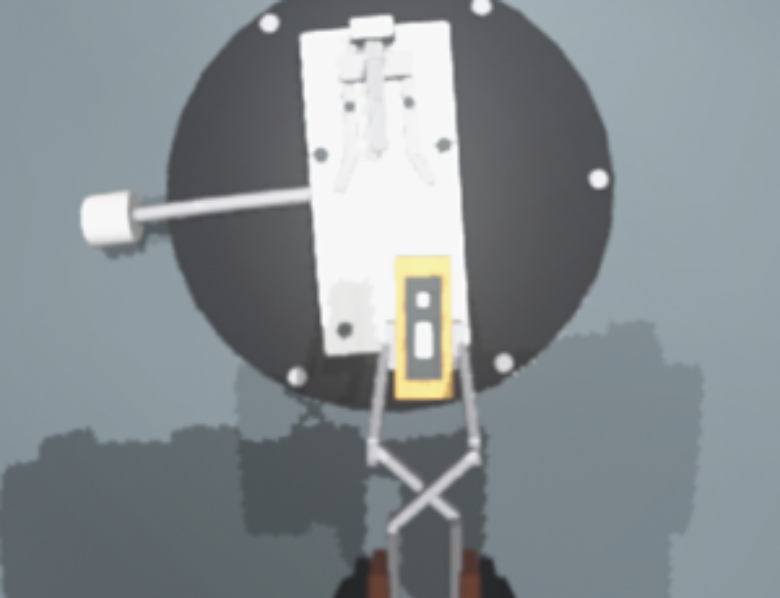

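The workholder shows clearly: block corners in the crop (300,35),(449,22),(468,345),(327,355), end stop bar around (376,66), mouth ends at (342,190)/(430,183).

Run:
```python
from h import *
w=np.load("w8.npy",allow_pickle=True).item()
f=lambda u,v,z: onz(w,(u/2.6+120-.3,v/2.6+30-.3),z)[:2]
TL,TR,BR,BL=[f(*c,46) for c in((300,35),(449,22),(468,345),(327,355))]
print(TL,TR,BR,BL)
for a,b in((BL,TL),(BR,TR)): d=b-a; print("side",np.linalg.norm(d),np.arctan2(d[1],d[0]))
for a,b in((TR,TL),(BR,BL)): d=b-a; print("end",np.linalg.norm(d),np.arctan2(-d[0],d[1]))
print("block c",(TL+TR+BR+BL)/4)
print("mouth",f(342,190,49),f(430,183,49),(f(342,190,49)+f(430,183,49))/2)
print("leaf lip",f(376,155,60),"leaf root",f(373,42,55))
# end stop region and edges
from scipy import ndimage
g=cv2.cvtColor(w["image"],cv2.COLOR_RGB2GRAY)
# grazing region cut
im=w["image"][40:115,225:305]; cv2.imwrite("pics/w8d.png",cv2.resize(cv2.convertScaleAbs(im,alpha=1.8,beta=-200),(800,600),interpolation=cv2.INTER_CUBIC)[:,:,::-1])
```

```text
[617.57903481 314.86659415] [632.42538446 270.84666517] [533.95560357 238.99330193] [519.74318376 281.67301975]
side 103.31344119575597 0.3270913856098468
side 103.49364471740662 0.31285979342819226
end 46.456089430158585 0.3252842243606716
end 44.983899226573676 0.32145208049632173
block c [575.92580165 276.59489525]
mouth [571.77667983 289.15389914] [580.37951963 263.49339313] [576.07809973 276.32364613]
leaf lip [584.0603758  280.84525881] leaf root [618.40000769 290.94717462]
```

View pics/w8d.png

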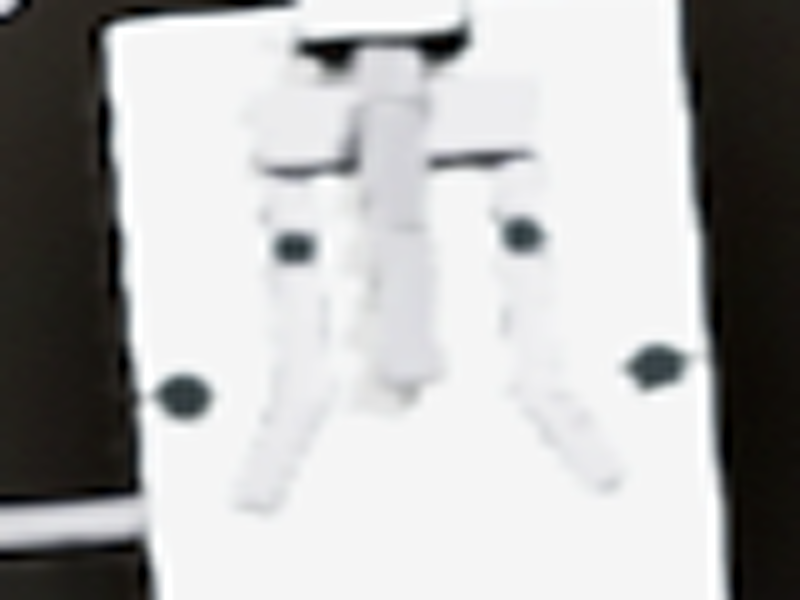

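Run:
```python
from h import *
w=np.load("w8.npy",allow_pickle=True).item()
O=np.array([575.95,276.5]);y=0.322;R=np.array([[np.cos(y),-np.sin(y)],[np.sin(y),np.cos(y)]])
def L(u,v,z): return R.T@(onz(w,(225+u/10-.45,40+v/8-.4),z)[:2]-O)
print("face bottom",L(300,172,46),L(480,165,46)," top",L(300,165,53),L(480,152,53))
print("stop top back",L(290,85,53),L(480,75,53)); print("screws",L(185,397,46),L(657,366,46),L(294,247,49),L(522,236,49))
print("guide inner edges",L(328,330,49),L(508,320,49))
```

```text
face bottom [34.56332823  8.45832906] [34.02960101 -6.02697629]  top [34.00599698  7.89451077] [34.10208058 -6.25302825]
stop top back [42.36472805  8.1262944 ] [42.06676293 -6.79676268]
screws [12.00359163 19.39460189] [ 12.08789654 -18.7413124 ] [26.27041349  9.24875179] [25.86610274 -8.89827564]
guide inner edges [17.47569147  7.1455992 ] [17.31297671 -7.19096115]
```

>>> move_arm:
  commands:
    - [[0.13,0.1,0],0.2,-0.565]
    - [[0.2,0.13,-0.2],0.3,-0.565]
    - [[0.2,0.13,-0.4],0.265,-0.565]
    - [[0,0,-0.5],0.1,-0.565]
    - [[0,0,-0.5],0,-0.565]
    - [[0,0,-0.4],0,-0.565]
    - [[0,0,-0.2],0,-0.565]
    - [[0,0,0],0,-0.565]
    - [[0,0,0],0,-0.565]
    - [[0,0,0],0,-0.565]

```text
t: 12.65
eef_pos: [504.4, 252.8, 266.8]
tcp_rot: [3.142, -0.001, 0.323]
ft_force: [0.7, 0.3, -0.1]
opening: 0.218
grip_force: 7.4
```

Run:
```python
from h import *
w=cam("wrist");s=env.state();print(s["t"],s["eef_pos"],s["tcp_rot"],s["grip_force"],s["ft_force"])
reg("module",w,s["eef_pos"][2]-197+2.5)
O=np.array([575.95,276.5]);y=0.322;R=np.array([[np.cos(y),-np.sin(y)],[np.sin(y),np.cos(y)]])
v=cv2.resize(w["image"][60:200,190:370],(771,600),interpolation=cv2.INTER_CUBIC); k=771/180
P=lambda x,yy,z: tuple(int(t) for t in ((proj(w,[*(O+R@[x,yy]),z])-[190,60]+.5)*k))
for q in((34.2,0,46),(12,19,46),(12,-19,46)): cv2.circle(v,P(*q),6,(255,0,0),1)
cv2.line(v,P(-50,0,46),P(10,0,46),(0,0,255),1)
np.save("w9.npy",w,allow_pickle=True)
cv2.imwrite("pics/w9c.png",v[:,:,::-1])
```

```text
12.7 [504.30811754 252.76513685 266.97641102] [ 3.14153320e+00 -1.00611035e-03  3.23258359e-01] 7.357297763228416 [ 0.03364784  0.4567814  -0.86154704]
module 0.62 [282. 153.] c [561.5 272.5] size [30.5 12.4] ang 18.2
```

View pics/w9c.png

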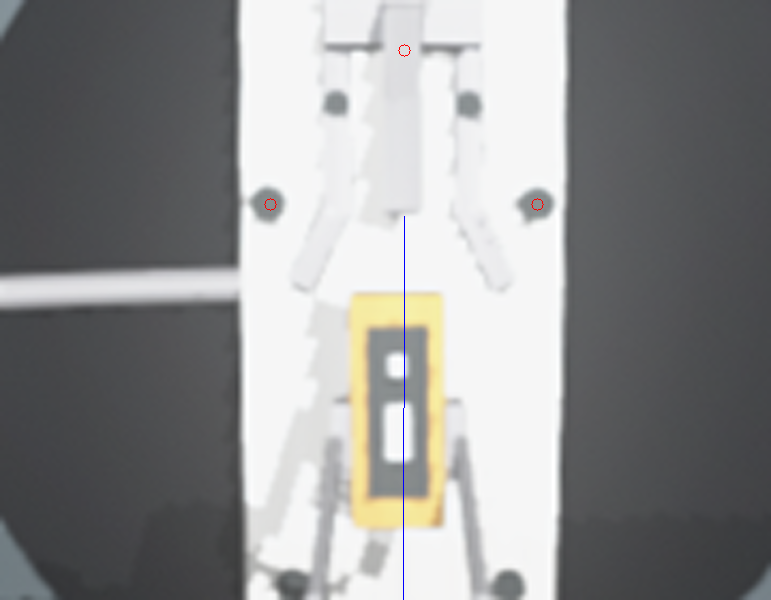

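Projected model matches the screws and stop face; the module (397) sits ~0.75 mm left of the centreline. Correct and lower.

>>> move_arm:
  commands:
    - [[-0.017,-0.032,-0.15],0,-0.565]
    - [[0,0,-0.15],0,-0.565]
    - [[0,0,-0.1],0,-0.565]
    - [[0,0,-0.06],0,-0.565]
    - [[0,0,-0.04],0,-0.565]
    - [[0,0,0],0,-0.565]
    - [[0,0,0],0,-0.565]
    - [[0,0,0],0,-0.565]

```text
t: 13.42
eef_pos: [503.6, 251.7, 251.6]
tcp_rot: [3.142, -0.0, 0.323]
ft_force: [0.2, -0.1, 0.2]
opening: 0.216
grip_force: 7.4
```

>>> move_arm:
  commands:
    - [[0,0,-0.017],0,-0.565]
    - [[0,0,0],0,-0.565]
    - [[0,0,0],0,-0.565]

```text
t: 13.67
eef_pos: [503.6, 251.7, 251.0]
tcp_rot: [3.141, -0.0, 0.323]
ft_force: [0.4, -0.4, -0.5]
opening: 0.216
grip_force: 7.4
```

>>> move_arm:
  commands:
    - [[0,0,-0.017],0,-0.565]
    - [[0,0,0],0,-0.565]
    - [[0,0,0],0,-0.565]

```text
t: 13.92
eef_pos: [503.6, 251.7, 250.4]
tcp_rot: [3.142, -0.0, 0.323]
ft_force: [-0.3, 0.2, -0.6]
opening: 0.219
grip_force: 7.4
```

>>> move_arm:
  commands:
    - [[0,0,-0.012],0,-0.565]
    - [[0,0,0],0,-0.565]
    - [[0,0,0],0,-0.565]

```text
t: 14.17
eef_pos: [503.5, 251.7, 250.2]
tcp_rot: [3.142, 0.0, 0.323]
ft_force: [-2.2, 0.1, 0.9]
opening: 0.216
grip_force: 7.5
```

>>> move_arm:
  commands:
    - [[0,0,-0.012],0,-0.565]
    - [[0,0,0],0,-0.565]
    - [[0,0,0],0,-0.565]

```text
t: 14.42
eef_pos: [503.5, 251.7, 249.8]
tcp_rot: [3.142, 0.0, 0.323]
ft_force: [-2.6, -0.4, 2.9]
opening: 0.22
grip_force: 7.4
```

>>> move_arm:
  commands:
    - [[0,0,-0.012],0,-0.565]
    - [[0,0,0],0,-0.565]
    - [[0,0,0],0,-0.565]

```text
t: 14.67
eef_pos: [503.5, 251.7, 249.4]
tcp_rot: [3.142, 0.0, 0.323]
ft_force: [-2.7, 0.2, 3.0]
opening: 0.219
grip_force: 7.3
```

Resting on the block. Slide towards the guides.

>>> move_arm:
  commands:
    - [[0,0,0.01],0,-0.565]
    - [[0.05,0.0167,0],0,-0.565]
    - [[0.095,0.0317,0],0,-0.565]
    - [[0.095,0.0317,0],0,-0.565]
    - [[0.095,0.0317,0],0,-0.565]
    - [[0.05,0.0167,0],0,-0.565]
    - [[0,0,0],0,-0.565]
    - [[0,0,0],0,-0.565]
    - [[0,0,0],0,-0.565]

```text
t: 15.42
eef_pos: [515.1, 255.5, 249.6]
tcp_rot: [3.142, -0.0, 0.323]
ft_force: [0.4, 0.2, -0.2]
opening: 0.223
grip_force: 7.0
```

Run:
```python
from h import *
w=cam("wrist");s=env.state();print(s["t"],s["eef_pos"],s["tcp_rot"],s["grip_force"],s["ft_force"])
reg("module",w,56)
O=np.array([575.95,276.5]);y=0.322;R=np.array([[np.cos(y),-np.sin(y)],[np.sin(y),np.cos(y)]])
d=cut_out("module",w)[0];ys,xs=np.nonzero(d["region"]);P=np.array([onz(w,(a,b),56)[:2] for a,b in zip(xs,ys)],np.float32);c=cv2.minAreaRect(P)[0]
print("module in wh",R.T@(np.array(c)-O),"tcp in wh",R.T@(s["eef_pos"][:2]-O))
```

```text
15.4667 [515.11415209 255.5278656  249.68363041] [ 3.14153234e+00 -1.53917421e-04  3.22966357e-01] 7.021899595856667 [-0.54868988  0.51774878 -1.03229502]
module 0.74 [280. 152.] c [572.4 275.2] size [29.3 11.4] ang 18.5
module in wh [-3.77113675 -0.08080295] tcp in wh [-64.34608616  -0.64187852]
```

>>> move_arm:
  commands:
    - [[0.05,0.0167,0],0,-0.565]
    - [[0.08,0.0267,0],0,-0.565]
    - [[0.08,0.0267,0],0,-0.565]
    - [[0.08,0.0267,0],0,-0.565]
    - [[0.03,0.01,0],0,-0.565]
    - [[0,0,0],0,-0.565]
    - [[0,0,0],0,-0.565]

```text
t: 16.15
eef_pos: [524.9, 258.8, 249.6]
tcp_rot: [3.141, -0.0, 0.323]
ft_force: [0.0, 0.4, -0.3]
opening: 0.22
grip_force: 7.0
```

>>> move_arm:
  commands:
    - [[0.03,0.01,0],0,-0.565]
    - [[0.03,0.01,0],0,-0.565]
    - [[0,0,0],0,-0.565]
    - [[0,0,0],0,-0.565]

```text
t: 16.48
eef_pos: [526.4, 259.3, 249.6]
tcp_rot: [3.141, 0.001, 0.323]
ft_force: [-2.3, -0.3, 0.8]
opening: 0.216
grip_force: 7.1
```

>>> move_arm:
  commands:
    - [[0.03,0.01,0],0,-0.565]
    - [[0.03,0.01,0],0,-0.565]
    - [[0,0,0],0,-0.565]
    - [[0,0,0],0,-0.565]

```text
t: 16.82
eef_pos: [527.9, 259.8, 249.6]
tcp_rot: [3.141, 0.002, 0.323]
ft_force: [-5.1, -1.9, 3.5]
opening: 0.217
grip_force: 7.3
```

>>> move_arm:
  commands:
    - [[0.03,0.01,0],0,-0.565]
    - [[0.03,0.01,0],0,-0.565]
    - [[0,0,0],0,-0.565]
    - [[0,0,0],0,-0.565]

```text
t: 17.15
eef_pos: [529.6, 260.4, 249.6]
tcp_rot: [3.141, 0.002, 0.323]
ft_force: [-5.4, -1.5, 4.2]
opening: 0.219
grip_force: 7.3
```

>>> move_arm:
  commands:
    - [[0.03,0.01,0],0,-0.565]
    - [[0.03,0.01,0],0,-0.565]
    - [[0,0,0],0,-0.565]
    - [[0,0,0],0,-0.565]

```text
t: 17.48
eef_pos: [531.5, 261.1, 249.6]
tcp_rot: [3.141, 0.002, 0.323]
ft_force: [-4.7, -2.1, 3.7]
opening: 0.218
grip_force: 7.3
```

>>> move_arm:
  commands:
    - [[0.03,0.01,0],0,-0.565]
    - [[0.03,0.01,0],0,-0.565]
    - [[0,0,0],0,-0.565]
    - [[0,0,0],0,-0.565]

```text
t: 17.82
eef_pos: [533.4, 261.7, 249.6]
tcp_rot: [3.141, 0.001, 0.323]
ft_force: [-4.7, -3.0, 2.7]
opening: 0.221
grip_force: 7.3
```

Run:
```python
from h import *
w=cam("wrist");s=env.state();print(s["t"],s["eef_pos"],s["tcp_rot"],s["grip_force"],s["ft_force"])
O=np.array([575.95,276.5]);y=0.322;R=np.array([[np.cos(y),-np.sin(y)],[np.sin(y),np.cos(y)]])
print("tcp wh",R.T@(s["eef_pos"][:2]-O))
v=cv2.resize(w["image"][60:200,190:370],(771,600),interpolation=cv2.INTER_CUBIC)
cv2.imwrite("pics/w10c.png",v[:,:,::-1])
im=w["image"].astype(int);m=(im[...,0]-im[...,2]>50);m[:100]=0;m[200:]=0;m[:,:230]=0;m[:,330:]=0
ys,xs=np.nonzero(m);P=np.array([R.T@(onz(w,(a,b),56)[:2]-O) for a,b in zip(xs,ys)],np.float32);print(P.min(0),P.max(0))
```

```text
17.8667 [533.38791218 261.67355174 249.5916788 ] [3.14149875e+00 1.48886275e-03 3.23060737e-01] 7.256447598338127 [-5.17311782 -1.3738146   3.03389735]
tcp wh [-45.06662629  -0.59504823]
[ 0.49692076 -6.2288523 ] [29.764294  5.645536]
```

>>> move_arm:
  commands:
    - [[0.03,0.01,0],0,-0.565]
    - [[0.02,0.0067,0],0,-0.565]
    - [[0,0,0],0,-0.565]
    - [[0,0,0],0,-0.565]

```text
t: 18.2
eef_pos: [534.9, 262.2, 249.6]
tcp_rot: [3.141, 0.001, 0.323]
ft_force: [-4.6, -1.7, 3.2]
opening: 0.219
grip_force: 7.3
```

>>> move_arm:
  commands:
    - [[0.02,0.0067,0],0,-0.565]
    - [[0,0,0],0,-0.565]

```text
t: 18.37
eef_pos: [535.5, 262.4, 249.6]
tcp_rot: [3.141, 0.002, 0.323]
ft_force: [-5.6, -0.9, 2.9]
opening: 0.218
grip_force: 7.3
```

>>> move_arm:
  commands:
    - [[0.015,0.005,0],0,-0.565]
    - [[0,0,0],0,-0.565]

```text
t: 18.53
eef_pos: [535.9, 262.5, 249.6]
tcp_rot: [3.141, 0.002, 0.323]
ft_force: [-4.7, -2.0, 4.6]
opening: 0.218
grip_force: 7.3
```

>>> move_arm:
  commands:
    - [[0.013,0.0043,0],0,-0.565]
    - [[0,0,0],0,-0.565]

```text
t: 18.7
eef_pos: [536.2, 262.6, 249.6]
tcp_rot: [3.141, 0.002, 0.323]
ft_force: [-6.0, -2.0, 3.6]
opening: 0.218
grip_force: 7.3
```

>>> move_arm:
  commands:
    - [[0.013,0.0043,0],0,-0.565]
    - [[0,0,0],0,-0.565]

```text
t: 18.87
eef_pos: [536.6, 262.8, 249.6]
tcp_rot: [3.141, 0.002, 0.323]
ft_force: [-5.8, -1.7, 3.5]
opening: 0.216
grip_force: 7.3
```

>>> move_arm:
  commands:
    - [[0.01,0.0033,0],0,-0.565]
    - [[0,0,0],0,-0.565]

```text
t: 19.03
eef_pos: [536.9, 262.9, 249.6]
tcp_rot: [3.141, 0.002, 0.323]
ft_force: [-6.3, -1.6, 2.5]
opening: 0.219
grip_force: 7.3
```

>>> move_arm:
  commands:
    - [[0.008,0.0027,0],0,-0.565]
    - [[0,0,0],0,-0.565]

```text
t: 19.2
eef_pos: [537.1, 262.9, 249.6]
tcp_rot: [3.141, 0.002, 0.323]
ft_force: [-5.5, -2.0, 3.4]
opening: 0.219
grip_force: 7.3
```

>>> move_arm:
  commands:
    - [[0.01,0.0033,0],0,-0.565]
    - [[0,0,0],0,-0.565]

```text
t: 19.37
eef_pos: [537.4, 263.0, 249.6]
tcp_rot: [3.141, 0.002, 0.323]
ft_force: [-6.8, -2.1, 4.0]
opening: 0.215
grip_force: 7.4
```

>>> move_arm:
  commands:
    - [[0.01,0.0033,0],0,-0.565]
    - [[0,0,0],0,-0.565]

```text
t: 19.53
eef_pos: [537.5, 263.1, 249.6]
tcp_rot: [3.141, 0.003, 0.323]
ft_force: [-7.5, -2.4, 5.4]
opening: 0.219
grip_force: 7.4
```

```bash
cat > m.py <<'E'
from h import *
O=np.array([575.95,276.5]);y=0.322;R=np.array([[np.cos(y),-np.sin(y)],[np.sin(y),np.cos(y)]])
F=[]
for i in range(6):
    w=cam("wrist");s=env.state();F.append(np.r_[R.T@s["ft_force"][:2],s["ft_force"][2]])
print("F",np.mean(F,0),np.std(F,0)[0],"tcp wh",R.T@(s["eef_pos"][:2]-O),s["grip_force"],s["t"])
im=w["image"].astype(int);m=(im[...,0]-im[...,2]>50);m[:100]=0;m[200:]=0;m[:,:230]=0;m[:,330:]=0
ys,xs=np.nonzero(m);P=np.array([R.T@(onz(w,(a,b),56)[:2]-O) for a,b in zip(xs,ys)],np.float32);print(P.min(0),P.max(0))
v=cv2.resize(w["image"][60:200,190:370],(771,600),interpolation=cv2.INTER_CUBIC)
cv2.imwrite("pics/m.png",v[:,:,::-1])
E
python3 m.py
```

```text
F [-8.18529078  0.22299912  5.12089967] 0.4780031058813079 tcp wh [-40.75206464  -0.57882007] 7.4141717702150345 19.8333
[ 4.568576  -6.2430005] [33.82342    5.6545696]
```

>>> move_arm:
  commands:
    - [[0.007,0.0023,0],0,-0.565]
    - [[0,0,0],0,-0.565]
    - [[0,0,0],0,-0.565]

```text
t: 20.08
eef_pos: [537.6, 263.1, 249.6]
tcp_rot: [3.141, 0.003, 0.323]
ft_force: [-9.0, -3.4, 4.7]
opening: 0.218
grip_force: 7.5
```

```bash
python3 m.py
```

```text
F [-9.42095993 -0.29538167  5.79621702] 0.7424768483166772 tcp wh [-40.65824895  -0.57774291] 7.46818520128727 20.3833
[ 4.5778427 -6.237832 ] [33.831604   5.6575985]
```

The module is home (no further travel as force rose, about 4 N on the stop for >0.5 s). Relax the push and squeeze open.

>>> move_arm:
  commands:
    - [[-0.015,-0.005,0],0,-0.565]
    - [[-0.013,-0.0043,0],0,-0.565]
    - [[0,0,0],0,-0.575]
    - [[0,0,0],0,-0.585]
    - [[0,0,0],0,-0.6]
    - [[0,0,0],0,-0.62]
    - [[0,0,0],0,-0.64]
    - [[0,0,0],0,-0.66]
    - [[0,0,0],0,-0.67]
    - [[0,0,0],0,-0.67]
    - [[0,0,0],0,-0.67]

```text
t: 21.3
eef_pos: [537.6, 263.0, 249.7]
tcp_rot: [3.142, -0.0, 0.323]
ft_force: [1.1, 0.3, -1.2]
opening: 0.169
grip_force: 25.6
```

```bash
python3 m.py
```

```text
F [-0.28471721  0.07515195 -0.30293842] 0.6096872698046478 tcp wh [-40.68663115  -0.63147761] 25.591250360012054 21.6
[ 4.60139   -6.3149505] [33.91312    5.5832286]
```

View pics/m.png

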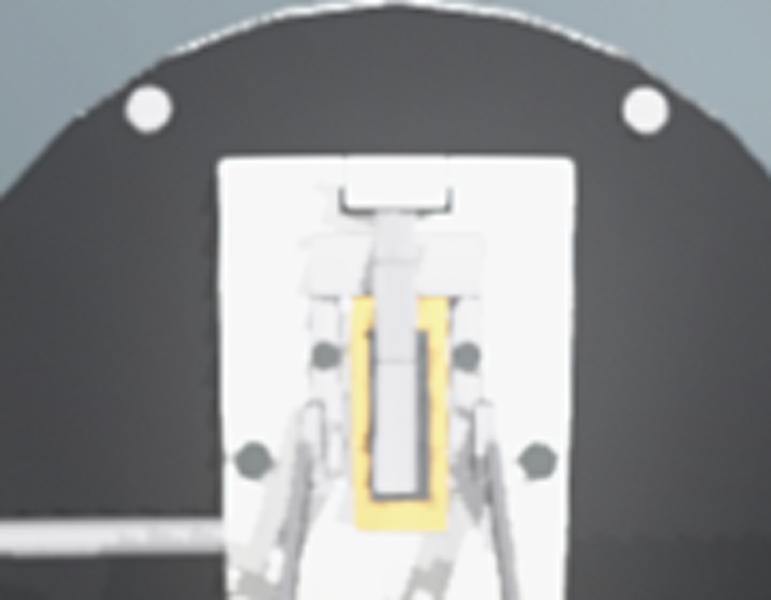

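The module sits square against the end stop under the leaf (352–448), jaws clear on both sides. Lift away.

>>> move_arm:
  commands:
    - [[0,0,0.1],0,-0.67]
    - [[0,0,0.2],0,-0.67]
    - [[0,0,0.3],0,-0.67]
    - [[0,0,0.5],0,-0.67]
    - [[0,0,0.6],0,-0.67]
    - [[0,0,0.6],0,-0.67]
    - [[0,0,0.4],0,-0.65]
    - [[0,-0.1,0],0,-0.63]
    - [[0,-0.2,0],0,-0.61]
    - [[0,-0.3,0],0,-0.59]
    - [[-0.07,-0.5,0],-0.12,-0.57]
    - [[-0.1,-0.7,0],-0.12,-0.55]
    - [[-0.13,-0.8,0],-0.12,-0.53]
    - [[-0.13,-0.8,0],-0.12,-0.51]
    - [[-0.13,-0.8,0],-0.12,-0.49]
    - [[-0.13,-0.8,0],-0.12,-0.47]
    - [[-0.13,-0.8,0],-0.12,-0.45]
    - [[-0.13,-0.8,0],-0.12,-0.44]
    - [[-0.13,-0.8,0],-0.12,-0.43]
    - [[-0.13,-0.8,0],-0.12,-0.42]

```text
t: 23.27
eef_pos: [500.3, 14.9, 330.0]
tcp_rot: [-3.141, 0.001, 0.225]
ft_force: [1.1, 0.1, -0.7]
opening: 0.292
grip_force: 14.3
```

>>> move_arm:
  commands:
    - [[-0.13,-0.8,0],-0.12,-0.42]
    - [[-0.13,-0.8,0],-0.12,-0.42]
    - [[-0.13,-0.8,0],-0.12,-0.42]
    - [[-0.13,-0.8,0],-0.12,-0.42]
    - [[-0.13,-0.8,0],-0.12,-0.42]
    - [[-0.13,-0.8,0],-0.12,-0.42]
    - [[-0.13,-0.8,0],-0.12,-0.42]
    - [[-0.13,-0.8,0],-0.12,-0.42]
    - [[-0.13,-0.8,0],-0.12,-0.42]
    - [[-0.13,-0.8,0],-0.12,-0.42]
    - [[-0.13,-0.8,0],0,-0.42]
    - [[-0.1,-0.6,0],0,-0.42]
    - [[-0.05,-0.4,0],0,-0.42]
    - [[0,-0.2,0],0,-0.42]
    - [[0,0,0],0,-0.42]
    - [[0,0,0],0,-0.42]
    - [[0,0,0],0,-0.42]

```text
t: 24.68
eef_pos: [453.9, -282.2, 330.5]
tcp_rot: [-3.141, 0.0, 0.132]
ft_force: [-0.6, 0.2, -0.6]
opening: 0.294
grip_force: 14.1
```

Run:
```python
from h import *
w=cam("wrist");s=env.state();print(s["t"],s["eef_pos"],s["tcp_rot"],s["grip_force"],s["opening"]*95,s["ft_force"])
print(proj(w,jaw(s)),proj(w,[452.1,-297.3,46]))
reg("tweezers_rest",w,5);reg("tweezers",w,s["eef_pos"][2]-171)
a=np.load("w1.npy",allow_pickle=True).item()
v=cv2.resize(w["image"][100:310,140:420],(800,600),interpolation=cv2.INTER_CUBIC)
cv2.imwrite("pics/r.png",v[:,:,::-1])
```

```text
24.7333 [ 453.97072998 -282.11015839  330.62830193] [-3.14138333e+00  1.95724365e-04  1.31962893e-01] 14.135924130678177 28.10575919219619 [ 0.32156663  0.49634081 -0.57495043]
[283.17748451 162.25578725] [300.57503901 217.9479902 ]
tweezers_rest 0.85 [296. 213.] c [ 434.6 -299.4] size [130.   55.6] ang 6.9
tweezers 0.56 [269. 261.] c [ 458.  -281.5] size [120.6  29.7] ang 7.6
```

View pics/r.png

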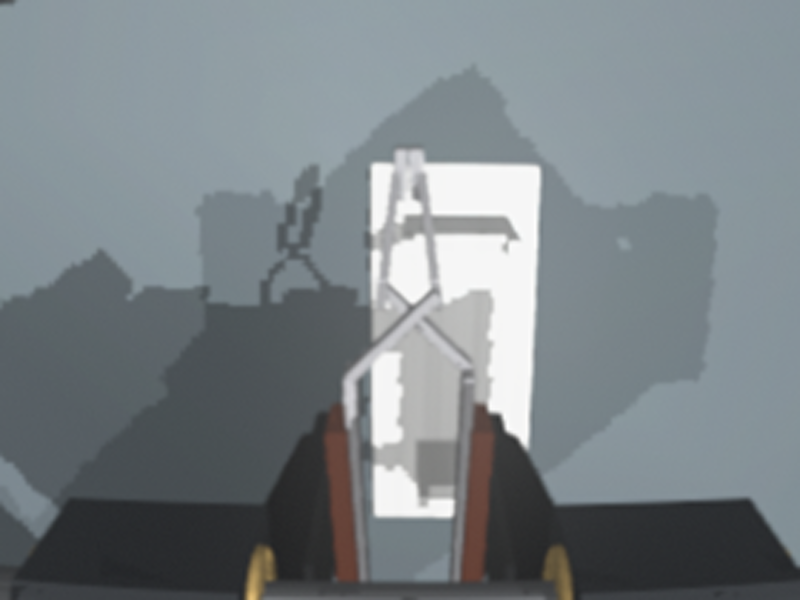

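Jaws are empty and the tweezers are shut in hand over the rest (centred at 455 against jaws at 410 in the crop). Move over the old grasp pose and lower.

>>> move_arm:
  commands:
    - [[-0.03,-0.25,0],-0.15,-0.42]
    - [[-0.033,-0.257,0],0,-0.42]
    - [[0,0,-0.3],0,-0.42]
    - [[0,0,-0.6],0,-0.42]
    - [[0,0,-0.7],0,-0.42]
    - [[0,0,-0.7],0,-0.42]
    - [[0,0,-0.5],0,-0.42]
    - [[0,0,-0.3],0,-0.42]
    - [[0,0,-0.2],0,-0.42]
    - [[0,0,0],0,-0.42]
    - [[0,0,0],0,-0.42]
    - [[0,0,0],0,-0.42]

```text
t: 25.83
eef_pos: [452.1, -298.3, 232.3]
tcp_rot: [3.141, -0.001, 0.119]
ft_force: [0.1, -0.0, -0.6]
opening: 0.291
grip_force: 14.1
```

>>> move_arm:
  commands:
    - [[0,0.033,0],0,-0.42]
    - [[0,0,-0.15],0,-0.42]
    - [[0,0,-0.15],0,-0.42]
    - [[0,0,-0.1],0,-0.42]
    - [[0,0,-0.05],0,-0.42]
    - [[0,0,0],0,-0.42]
    - [[0,0,0],0,-0.42]

```text
t: 26.42
eef_pos: [452.0, -297.2, 218.0]
tcp_rot: [-3.141, 0.0, 0.119]
ft_force: [-0.6, 0.4, -0.2]
opening: 0.297
grip_force: 14.1
```

>>> move_arm:
  commands:
    - [[0,0,-0.03],0,-0.42]
    - [[0,0,0],0,-0.42]
    - [[0,0,0],0,-0.42]

```text
t: 26.67
eef_pos: [452.0, -297.2, 217.4]
tcp_rot: [3.141, -0.0, 0.119]
ft_force: [-0.7, 0.4, 0.7]
opening: 0.291
grip_force: 14.1
```

>>> move_arm:
  commands:
    - [[0,0,-0.015],0,-0.42]
    - [[0,0,0],0,-0.42]
    - [[0,0,0],0,-0.42]

```text
t: 26.92
eef_pos: [452.0, -297.2, 217.2]
tcp_rot: [3.141, -0.0, 0.119]
ft_force: [-1.1, -0.1, 5.4]
opening: 0.292
grip_force: 14.0
```

>>> move_arm:
  commands:
    - [[0,0,-0.01],0,-0.42]
    - [[0,0,0],0,-0.415]
    - [[0,0,0],0,-0.41]
    - [[0,0,0],0,-0.405]
    - [[0,0,0],0,-0.4]
    - [[0,0,0],0,-0.395]
    - [[0,0,0],0,-0.38]
    - [[0,0,0],0,-0.34]
    - [[0,0,0],0,-0.3]
    - [[0,0,0],0,-0.2]
    - [[0,0,0],0,-0.2]
    - [[0,0,0],0,-0.2]

```text
t: 27.92
eef_pos: [452.0, -297.2, 216.4]
tcp_rot: [3.142, 0.0, 0.119]
ft_force: [0.4, -0.4, 0.0]
opening: 0.397
grip_force: 0.0
```

>>> move_arm:
  commands:
    - [[0,0,0.2],0,-0.1]
    - [[0,0,0.4],0,0]
    - [[0,0,0.6],0,0]
    - [[0,0,0.8],0,0]
    - [[0,0,0.8],0,0]
    - [[0,0,0.8],0,0]
    - [[0,0,0.6],0,0]
    - [[0,0,0],0,0]
    - [[0,0,0],0,0]
    - [[0,0,0],0,0]

```text
t: 28.75
eef_pos: [451.8, -297.0, 342.0]
tcp_rot: [-3.141, 0.001, 0.119]
ft_force: [0.2, 0.7, -0.7]
opening: 0.5
grip_force: 0.0
```

Run:
```python
from h import *
w=cam("wrist");s=env.state();print(s["t"],s["eef_pos"],s["ft_force"])
reg("tweezers",w,46);reg("tweezers_rest",w,5)
b=cam("scene")
reg("module",b,56)
v=np.hstack([cv2.resize(w["image"][110:300,190:370],(400,422)),cv2.resize(b["image"][75:165,270:365],(400,422),interpolation=cv2.INTER_CUBIC)])
cv2.imwrite("pics/e.png",v[:,:,::-1])
im=w["image"].astype(int);m=((im[...,0]-im[...,2]>40)).astype(np.uint8); m[250:]=0;m[:,:230]=0;m[:,330:]=0
n,l,st,ce=cv2.connectedComponentsWithStats(m)
for i in range(1,n):
  if st[i,4]>20: print(st[i],onz(w,ce[i],53))
```

```text
28.8 [ 451.79708126 -297.06868858  341.60939688] [-0.57512818  0.26684609 -0.06208051]
tweezers_rest 0.87 [283. 210.] c [ 435.1 -298.9] size [129.2  55.8] ang 7.0
module 0.6 [322. 111.] c [596.8 275.5] size [29.2 15.2] ang 10.6
[267 191   5  17  58] [ 461.81559019 -283.38734742   53.        ]
[296 192   5  23  83] [ 461.41234919 -308.41173772   53.        ]
```

View pics/e.png

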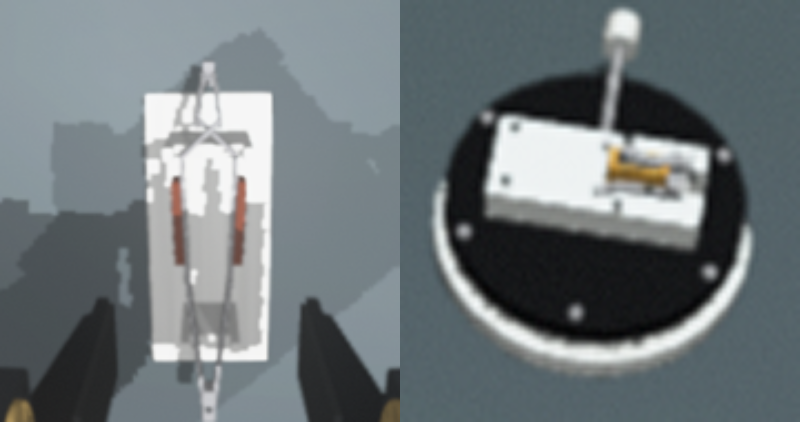

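The tweezers lie straight in their rest, the module is under the leaf at the stop, and the arm is clear. Handing in.

```bash
python3 -c "
from cell import env
print(env.job_done())"
```

```text
the job is handed in; nothing more can be done
None
```

The job is handed in at about 29 s: the module is home under the leaf, pressed on the stop with an estimated 4 N beyond the slide force. The tweezers are back in their rest, and the arm is clear of everything.

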